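Blue pail onto the scale by its bail

TASK

The empty blue pail is to be weighed before it is filled with cut tiles. With the pail still standing on the bench, raise its folded-down wire bail upright; then lift the pail by the bail's wooden grip, set it down upright in the middle of the scale's pan and let go only once it stands there. Leave the green pail where it is.

Things in the scene. Friction and masses are not known exactly. Their poses are not given: they have to be found in the camera images.
- blue_pail: Blue enamelled open pail, loose and empty, about 0.3 kg: 80 mm tall, outer diameter 76 mm at the foot and 96 mm at the rim. Origin at the centre of its underside, z up its axis. Its wire bail is hinged on two ears at local (0, +-50, 68) mm, so the hinge axis is the pail's y axis 68 mm above the underside; the folded bail points along the pail's +x.
- blue_bail (a joint): Angle (rad) of the blue pail's stiff wire bail (4 mm wire, 106 mm wide): 0 = folded down, level along the pail's +x; 1.57 = upright; 3.14 = level on the other side. Starts at 0 to 0.3; light friction (0.3 N at the grip) holds it where it is left. Pushing a pinched grip in towards the hinge can tip the light pail backwards; an arc a few mm too wide only tugs it and is harmless.
- blue_grip: Light wooden grip in the middle of the blue pail's bail: a cylinder 16 mm in diameter and 50 mm long, 108 mm from the hinge axis and parallel to it; origin at its centre. Its y axis runs along it; it turns freely about that axis like a roller on the wire, so its x and z axes mean nothing. With the bail folded it sits about 68 mm above the bench, with 52 mm free between it and the pail's rim; with the bail upright, 176 mm above the pail's underside.
- scale_pan (a point): Centre of the top face of the round steel pan (170 mm in diameter) of the grey bench scale, 45 mm above the bench; the pan is rigid and the scale is fixed, its body 240 x 200 mm and 32 mm tall under the pan.
- green_pail: Green pail of the same shape with the same bail, also folded down along its own +x; a bystander. Origin at the centre of its underside.
There are look-alikes about, which are no part of the job. Leave any pink look-alike of the blue_pail alone.

How it is judged (in metres and radians):
On the way, in this order (a step that is already met when the one before it is completed fails the run):
1. the blue pail's bail stands upright (within 20 degrees) while the pail still stands on the bench (raised no more than 20 mm, tilted no more than 20 degrees) (value of joint blue_bail between 1.22 and 1.92 rad and height (world z) of blue_pail below 0.02 m and angle between blue_pail's own z axis and vertical below 0.35 rad), for 0.2 s.
2. the blue pail hangs clear of the bench, held by its wooden grip (height (world z) of blue_pail above 0.03 m and contact force between the fingers and blue_grip above 0.5 N), for 0.2 s.
3. the blue pail is set down on the pan while still held by the grip (not dropped) (z of blue_pail in the frame of scale_pan below 0.01 m and horizontal distance between blue_pail and scale_pan below 0.035 m and contact force between the fingers and blue_grip above 0.5 N), for 0.05 s.
At the end, for the whole second after the job is handed in: The blue pail stands upright (within 10 degrees) and at rest on the scale's pan, its axis within 35 mm of the pan's centre; its bail may be at any angle. The green pail is within 30 mm of where it was (horizontal distance between blue_pail and scale_pan below 0.035 m and z of blue_pail in the frame of scale_pan between -0.006 and 0.006 m and angle between blue_pail's own z axis and vertical below 0.175 rad and linear speed of blue_pail below 0.02 m/s); the robot touches nothing.
It fails at once if the green pail is moved more than 30 mm or tipped more than 20 degrees (distance of green_pail from where it was at the start of the episode above 0.03 m or angle between green_pail's own z axis and vertical above 0.35 rad).
It also fails if it takes over 56 s, if anything falls off the work surface, if the arm or the gripper's body presses on something with over 40 N, if the wrist force passes 120 N, or if a joint passes its speed limit or range.

ROBOT

A 6-joint arm with a two-finger parallel gripper is mounted at the origin on the work surface. World frame = base frame: x ahead of the robot, y to its left, z up, the work surface at z = 0. Lengths are in m, angles in degrees, forces in N, time in s.
With the tool pointing down it reaches from about 0.3 to 0.875 m from the base axis. Payload 4.2 kg.
Tool frame: the origin (TCP) lies on the front face of the gripper's body, between the roots of the fingers; the fingertips stand 73 mm ahead of it and the grasp point (between the pads) lies 54 mm ahead of it (r.tip_extent is the distance from the TCP to the fingertips, in m); z points along the fingers, y is the direction in which the jaws open and shut (so a half turn about z gives the same grasp; the last joint's range is limited). The gripper opens to 85 mm and grips with 20 to 120 N. Pads are 22 mm wide; open, the fingers measure 114 mm over their backs; the gripper's body (76 mm by 85 mm) begins 54 mm behind the grasp point. The pads swing forward as they close: fully open they stand 13 mm farther back than shut.
Start: joints at [72.135, 18.312, 89.639, -0, 72.044, -1.146], TCP at [0.165, 0.551, 0.304] pointing down, gripper open.
Joint ranges: [-177.97, 177.97], [-48.28, 115.42], [12.27, 149.76], [-77.06, 257.06], [2.81, 150.46], [-146.56, 146.56]. Speed limits (degrees/s): [147.25, 147.25, 180, 180, 180, 180].

INTERFACE

Orientations are given as [roll, pitch, yaw] about the fixed x, y, z axes, in that order (R = Rz(yaw) Ry(pitch) Rx(roll)).
In Python, from plant import r gives the robot as it stands. The module is installed in compiled form; this text tells all that it offers. Calls block until the motion is done:
- r.move_pose(position, orientation): joint-space move of the TCP to a pose.
- r.move_linear(position, ori=None, v=0.15, f_stop=None): straight line of the TCP; ori=None keeps the orientation; v is the mean speed in m/s. With f_stop (N) it stops when the force on the tool has changed by that much, and returns True; else False.
- r.move_joints(angles): joint-space move.
- r.gripper_open() and r.clamp(f_grip=None): open the fingers fully, or close them until they stop; f_grip is the grip in N (None keeps the last).
- r.dwell(seconds).
- r.inverse_kinematics(position, orientation): joint angles nearest the present ones, or None.
- r.read_camera(name): name is "scene" or "top" or "wrist"; returns a dict with "image" (400x640x3 uint8, red, green, blue), "K" (3x3 intrinsics, pixels), "extrinsics" (4x4, takes a point from camera to world coordinates). Camera axes: x right, y up, looking along -z (the intrinsics and any distortion apply to the point x, -y, -z); pixel columns grow to the right and rows downward; lengths in m; the calibration is good to about 2 mm. A picture is of the moment at which its call begins. There is no depth.
A pose or a line that the arm cannot do raises r.Unreachable and nothing moves.
- r.job_done(): hands the job in, once; it reports no verdict.
Readings, each from a call of its own:
- r.get_clock(): time.
- r.get_joints(): joint angles.
- r.get_qd(): joint speeds.
- r.get_effort(): joint torques, N m.
- r.get_tcp_pos(): TCP position.
- r.get_orientation(): TCP orientation.
- r.get_force(): force on the tool from outside, world axes, zero at the start.
- r.get_torque(): the same for the moment, N m.
- r.get_finger_gap(): opening from 0.0 (shut) to 1.0 (fully open).
Only numpy, scipy, OpenCV 4.12 (cv2) and the standard library are available. Lean on these libraries where they do the work, as an engineer would, in place of code of your own. Each camera call takes 0.05 s, during which the arm holds its last target.

## Working session

There is one attempt and no reset: what is moved stays moved. The work goes in short steps, each a Python script; the robot and the scene stay as the last script left them, time stands still between calls to the robot, and variables do not carry over. Pictures are saved under pics/ and viewed, and the job is handed in when it is done.

```bash
ls; mkdir -p pics; python3 - <<'E'
from plant import r
import cv2,numpy as np
print(r.get_clock(),r.get_orientation(),r.get_tcp_pos())
for n in ["scene","top","wrist"]:
    c=r.read_camera(n); cv2.imwrite(f"pics/{n}0.png",c["image"][:,:,::-1]); print(n,c["K"].tolist(),c["extrinsics"].round(4).tolist(),[k for k in c])
E
```

```text
pics
0.0 [-1.79897835e+02 -1.41145001e-03  1.63281707e+02] [0.16531078 0.55036305 0.30307677]
scene [[456.6238169566737, 0.0, 325.3174991579203], [0.0, 456.6238169566737, 191.00211580295178], [0.0, 0.0, 1.0]] [[0.682, -0.5006, 0.5333, 1.1012], [0.7314, 0.4725, -0.4918, -0.5753], [-0.0058, 0.7254, 0.6883, 0.9053], [0.0, 0.0, 0.0, 1.0]] ['image', 'K', 'extrinsics']
top [[432.92216299734804, 0.0, 316.3806618951111], [0.0, 432.92216299734804, 202.52477308076897], [0.0, 0.0, 1.0]] [[0.008, 0.9953, -0.0967, 0.3868], [-0.9999, 0.0088, 0.0082, -0.0226], [0.009, 0.0966, 0.9953, 0.9492], [0.0, 0.0, 0.0, 1.0]] ['image', 'K', 'extrinsics']
wrist [[280.04063314923235, 0.0, 321.2812547524844], [0.0, 280.04063314923235, 199.8486922634689], [0.0, 0.0, 1.0]] [[0.2872, -0.9046, -0.3151, 0.0826], [0.9579, 0.2706, 0.0961, 0.5739], [-0.0016, -0.3294, 0.9442, 0.3739], [0.0, 0.0, 0.0, 1.0]] ['image', 'K', 'extrinsics']
```

View pics/scene0.png

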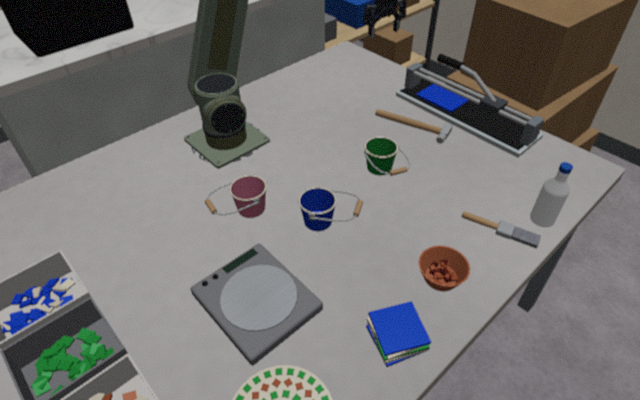

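View pics/top0.png

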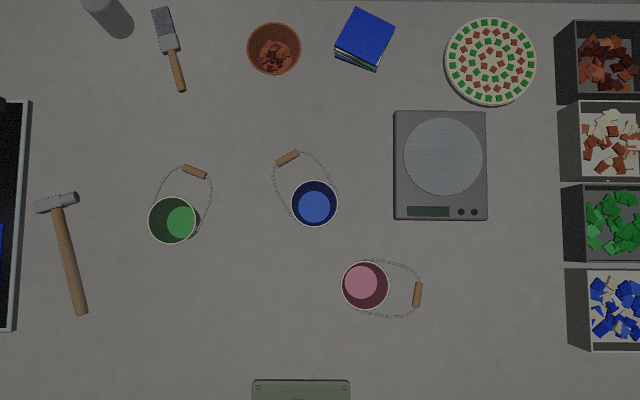

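View pics/wrist0.png

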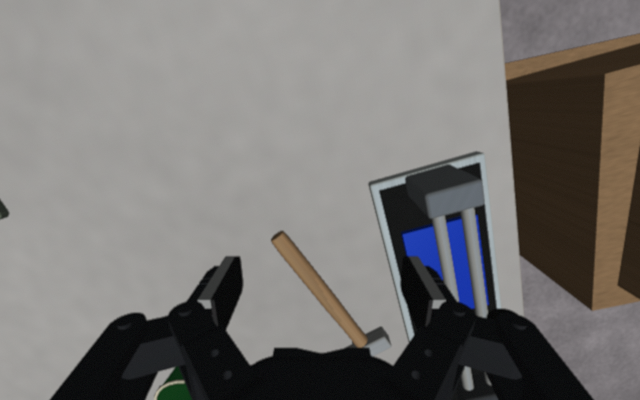

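Scene pictures: candidates are the blue pail at top (314,203) / scene (318,208), the pink look-alike at top (365,285), and the green at top (173,220). I choose the blue one and crop in to check it.

```bash
python3 - <<'E'
import cv2
a=cv2.imread("pics/top0.png")[130:250,255:375]; cv2.imwrite("pics/ct.png",cv2.resize(a,None,fx=5,fy=5,interpolation=cv2.INTER_CUBIC))
a=cv2.imread("pics/scene0.png")[170:245,280:380]; cv2.imwrite("pics/cs.png",cv2.resize(a,None,fx=7,fy=7,interpolation=cv2.INTER_CUBIC))
a=cv2.imread("pics/top0.png")[100:230,385:495]; cv2.imwrite("pics/cp.png",cv2.resize(a,None,fx=4,fy=4,interpolation=cv2.INTER_CUBIC))
E
```

```text
(no output)
```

View pics/ct.png

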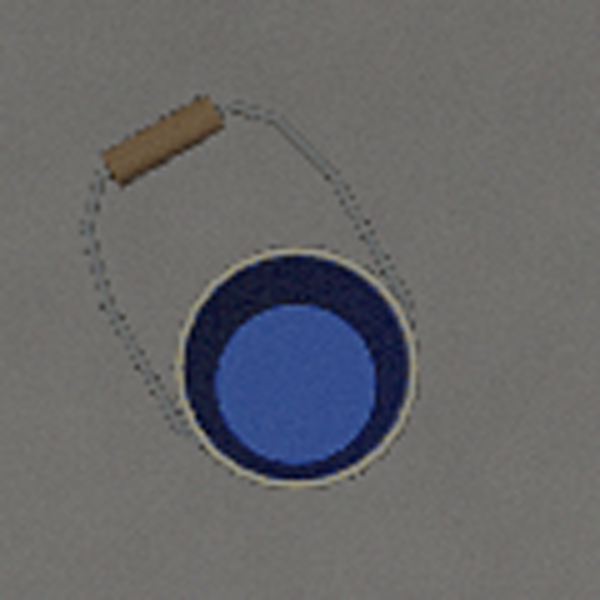

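View pics/cs.png

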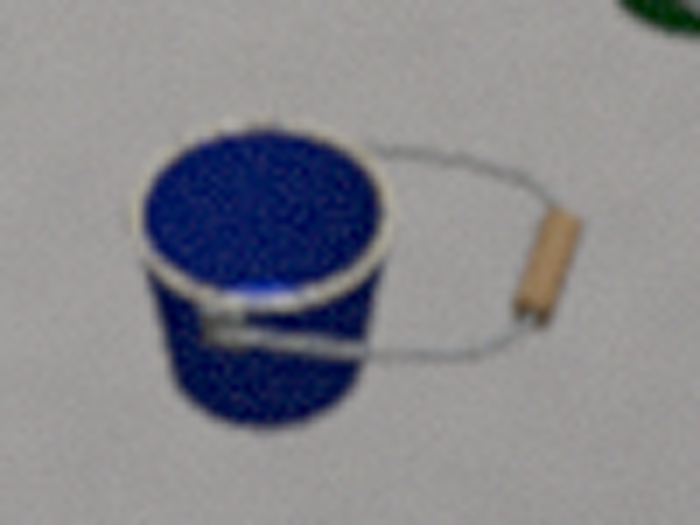

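View pics/cp.png

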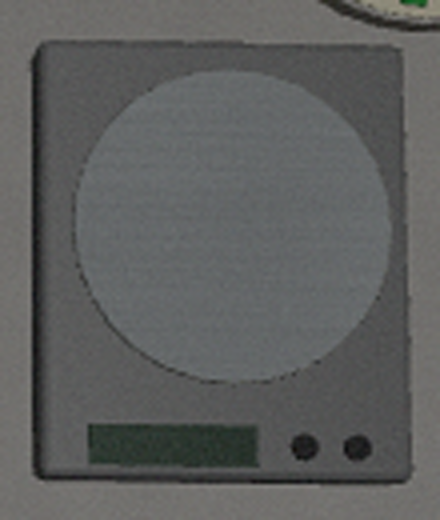

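Confirmed: blue pail, rim centre at top (314.4,203.5) and scene (317.7,200.4). The wooden grip is at top (287.7,158) and scene (358.4,207.8), with ends at top crop (112,168)/(218,111). The pan centre is at top (443.2,156.4).

```bash
cat > h.py <<'E'
import numpy as np, cv2
CAL={"scene":([456.6238,325.3175,191.0021],[[0.682,-0.5006,0.5333,1.1012],[0.7314,0.4725,-0.4918,-0.5753],[-0.0058,0.7254,0.6883,0.9053]]),
"top":([432.92216,316.38066,202.52477],[[0.008,0.9953,-0.0967,0.3868],[-0.9999,0.0088,0.0082,-0.0226],[0.009,0.0966,0.9953,0.9492]])}
def ray(n,p,cal=None):
    (f,cx,cy),E=CAL[n]; E=np.array(E)
    d=E[:,:3]@np.array([(p[0]-cx)/f,-(p[1]-cy)/f,-1]); return E[:,3],d
def atz(n,p,z):
    o,d=ray(n,p); return o+d*(z-o[2])/d[2]
def tri(ps):
    A=np.zeros((3,3));b=np.zeros(3)
    for n,p in ps:
        o,d=ray(n,p); d=d/np.linalg.norm(d); M=np.eye(3)-np.outer(d,d); A+=M;b+=M@o
    X=np.linalg.solve(A,b)
    res=[np.linalg.norm((np.eye(3)-np.outer(d,d)/(d@d))@(X-o)) for o,d in [ray(*q) for q in ps]]
    return X,res
E
python3 - <<'E'
from h import *
np.set_printoptions(precision=4,suppress=True)
print("rim tri",tri([("top",(314.4,203.5)),("scene",(317.7,200.4))]))
print("rim@.08",atz("top",(314.4,203.5),.08),atz("scene",(317.7,200.4),.08))
c=lambda x,y:(x/5+254.6,y/5+129.6)
print("grip",tri([("top",c(164,140)),("scene",(358.4,207.5))]))
for z in(.068,.1): 
    a,b=atz("top",c(112,168),z),atz("top",c(218,111),z); print(z,a,b,np.linalg.norm(a-b),np.degrees(np.arctan2(*(b-a)[1::-1])))
print("pan",atz("top",(443,156.2),.045))
e=[atz("top",(x/4+384.6,y/4+99.6),.045) for x,y in((75,226),(391,226),(233,69),(233,383))]
print(np.linalg.norm(e[0]-e[1]),np.linalg.norm(e[2]-e[3]))
E
```

```text
rim tri (array([ 0.4709, -0.024 ,  0.0776]), [np.float64(0.0022464294127100158), np.float64(0.0022464294127099325)])
rim@.08 [ 0.4692 -0.0258  0.08  ] [ 0.474  -0.0238  0.08  ]
grip (array([0.5635, 0.0313, 0.0814]), [np.float64(0.0017630574890666678), np.float64(0.0017630574890666626)])
0.068 [0.5531 0.052  0.068 ] [0.5775 0.0086 0.068 ] 0.04974799624036525 -60.73763515790102
0.1 [0.5471 0.0493 0.1   ] [0.5705 0.0074 0.1   ] 0.04794144167875416 -60.73763515790105
pan [ 0.576  -0.2985  0.045 ]
0.16842246115967388 0.16954856903526339
```

```bash
cat >> h.py <<'E'
from scipy.spatial.transform import Rotation as Ro
P=np.array([0.4708,-0.0243,0.0]); H=P+[0,0,.068]; PHI=np.radians(30.2)
U=np.array([np.cos(PHI),np.sin(PHI),0]); Z=np.array([0,0,1.])
def ori(tilt,s=1):
    t=np.radians(tilt); z=-np.sin(t)*U-np.cos(t)*Z; y=s*(np.cos(t)*U-np.sin(t)*Z); x=np.cross(y,z)
    R=np.c_[x,y,z]; return R,Ro.from_matrix(R).as_euler('xyz',degrees=True)
E
python3 - <<'E'
from h import *
from plant import r
G=np.array([.5640,.0312,.080]); PAN=np.array([.576,-.2985,.045])
for tilt in(0,15,20,25):
  for s in(1,-1):
    R,o=ori(tilt,s); z=R[:,2]
    out=[]
    for g in (G-.1*z,G,H+.108*Z,H+.108*Z+[0,0,.1],PAN+[0,0,.276],PAN+[0,0,.176]):
        q=r.inverse_kinematics(g-.052*z,o); out.append(None if q is None else np.round(q).astype(int).tolist())
    print(tilt,s,o.round(1),out)
E
```

```text
0 1 [180.    0.  120.2] [[2, 21, 97, 0, 62, -28], [2, 27, 104, 0, 49, -28], [-4, 13, 109, 0, 58, -35], [-4, 8, 100, 0, 72, -35], [-28, 23, 72, 0, 85, -59], [-28, 26, 82, 0, 72, -59]]
0 -1 [180.    0.  -59.8] [None, None, [-4, 13, 109, 0, 58, 145], [-4, 8, 100, 0, 72, 145], [-28, 23, 72, 0, 85, 121], [-28, 26, 82, 0, 72, 121]]
15 1 [-165.     0.   120.2] [[6, 29, 85, -6, 80, -22], [5, 32, 95, -7, 67, -21], [0, 19, 102, -8, 72, -27], [0, 14, 93, -7, 86, -28], [-23, 28, 66, -12, 95, -53], [-23, 30, 76, -12, 83, -51]]
15 -1 [165.    0.  -59.8] [None, None, None, None, [-23, 28, 66, -12, 95, 127], [-23, 30, 76, -12, 83, 129]]
20 1 [-160.     0.   120.2] [[7, 32, 81, -8, 85, -21], [6, 35, 92, -8, 72, -20], [2, 21, 100, -10, 77, -25], [2, 17, 91, -9, 90, -27], [-21, 30, 64, -16, 99, -52], [-21, 32, 74, -16, 87, -49]]
20 -1 [160.    0.  -59.8] [None, None, None, None, [-21, 30, 64, -16, 99, 128], [-21, 32, 74, -16, 87, 131]]
25 1 [-155.    -0.   120.2] [[8, 35, 77, -9, 91, -20], [7, 37, 89, -10, 78, -19], [3, 24, 98, -11, 82, -24], [3, 19, 89, -11, 94, -26], [-20, 32, 62, -19, 102, -51], [-20, 34, 72, -19, 90, -47]]
25 -1 [155.    0.  -59.8] [None, None, None, None, [-20, 32, 62, -19, 102, 129], [-20, 34, 72, -19, 90, 133]]
```

Tilt 20°, s=1 is reachable at every point. Next I go to the pre-grasp pose and take pictures there.

```bash
python3 - <<'E'
from h import *
from plant import r
G=np.array([.5640,.0312,.080]); R,o=ori(20); z=R[:,2]
r.move_pose(G-.152*z,o)
print(r.get_clock(),r.get_tcp_pos()-(G-.152*z))
c=r.read_camera("wrist"); im=c["image"][:,:,::-1].copy()
K,E=c["K"],c["extrinsics"]; print(np.array2string(K,precision=2),np.array2string(E,precision=5))
def pr(p):
    q=E[:3,:3].T@(np.array(p)-E[:3,3]); return (K[0,2]+K[0,0]*q[0]/-q[2],K[1,2]-K[1,1]*q[1]/-q[2])
V=np.cross(Z,U)
for p in(G,G+.025*V,G-.025*V,P+.08*Z): print(pr(p))
cv2.imwrite("pics/w1.png",im)
for p in(G,G+.025*V,G-.025*V,P+.08*Z): cv2.circle(im,tuple(int(round(a)) for a in pr(p)),2,(0,255,255),-1)
cv2.imwrite("pics/w1m.png",im)
E
```

```text
2.5167 [-0.00014687  0.00108704  0.00024804]
[[280.04   0.   321.28]
 [  0.   280.04 199.85]
 [  0.     0.     1.  ]] [[ 0.81153 -0.57346  0.11205  0.58526]
 [ 0.47432  0.75854  0.44681  0.14282]
 [-0.34122 -0.30946  0.88758  0.28961]
 [ 0.       0.       0.       1.     ]]
(np.float64(322.8425773674297), np.float64(208.7968975387326))
(np.float64(322.95100628547175), np.float64(180.3885557673124))
(np.float64(322.74140074469653), np.float64(235.30514026388897))
(np.float64(218.2596535579195), np.float64(196.02675354521858))
```

View pics/w1m.png

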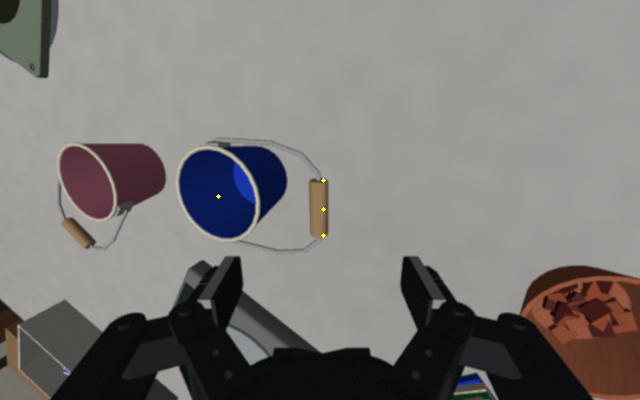

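Wrist view: the blue pail rim is centred at (219,193.5) and the grip at (318.5,208), 4 px (~4 mm) left of the prediction. I triangulate from the three cameras.

```bash
python3 - <<'E'
from h import *
CAL["w"]=([280.04,321.28,199.85],[[0.81153,-0.57346,0.11205,0.58526],[0.47432,0.75854,0.44681,0.14282],[-0.34122,-0.30946,0.88758,0.28961]])
np.set_printoptions(precision=4,suppress=True)
t=("top",(287.4,157.6));s=("scene",(358.2,207.6));w=("w",(318.5,208))
for ps in([t,s],[t,w],[s,w],[t,s,w]):
    X,e=tri(ps); d=X-H; print(X,np.array(e),"r",np.hypot(d@U,d[2]),"along U",d@U,"V",d@np.cross(Z,U),"ang",np.arctan2(d[2],d@U))
X,e=tri([("top",(314.4,203.5)),("scene",(317.7,200.4)),("w",(218.7,193.5))]); print(X,e)
for z in(.08,):print(atz("w",(218.7,193.5),.08))
E
```

```text
[0.5634 0.0311 0.0811] [0.0015 0.0015] r 0.10867151338129948 along U 0.10787476240965471 V 0.0013018622859638784 ang 0.12116694076892207
[0.5615 0.0302 0.0823] [0.0008 0.0008] r 0.10673374854962925 along U 0.10576829295742121 V 0.0015156071975151106 ang 0.13460406577505182
[0.5625 0.0315 0.082 ] [0.002 0.002] r 0.1082744475935492 along U 0.10736783934481671 V 0.0020944567074559564 ang 0.1294986814886094
[0.5625 0.0309 0.0818] [0.001  0.0023 0.0018] r 0.10786232093743606 along U 0.10697884442514935 V 0.0015685713312375282 ang 0.1280779895135398
[ 0.4701 -0.0237  0.0775] [np.float64(0.002223498790011516), np.float64(0.0024667920399535264), np.float64(0.0012280549243315689)]
[ 0.4702 -0.0215  0.08  ]
```

All readings agree: radius 107.9 mm, bail angle 0.13 rad. Descend and clamp.

```bash
python3 - <<'E'
from h import *
from plant import r
G=np.array([.5625,.0309,.082]); R,o=ori(20); z=R[:,2]
print(r.move_linear(G-.152*z,o,v=.08))
print(r.move_linear(G-.054*z,o,v=.08,f_stop=5))
print(r.get_force(),r.get_clock())
r.clamp(40); print(r.get_finger_gap(),r.get_force(),r.get_tcp_pos()-(G-.054*z),r.get_clock())
for n in("scene","wrist"): cv2.imwrite(f"pics/{n}2.png",r.read_camera(n)["image"][:,:,::-1])
a=cv2.imread("pics/scene2.png")[120:260,260:420]; cv2.imwrite("pics/s2c.png",cv2.resize(a,None,fx=4,fy=4,interpolation=cv2.INTER_CUBIC))
E
```

```text
False
False
[0.01440009 0.25936337 0.43769798] 4.1917
0.17428003919673873 [ 0.96576634 -0.76646775 -0.3186683 ] [ 4.38936384e-05 -3.90538646e-05  1.54866563e-05] 4.8333
```

View pics/s2c.png

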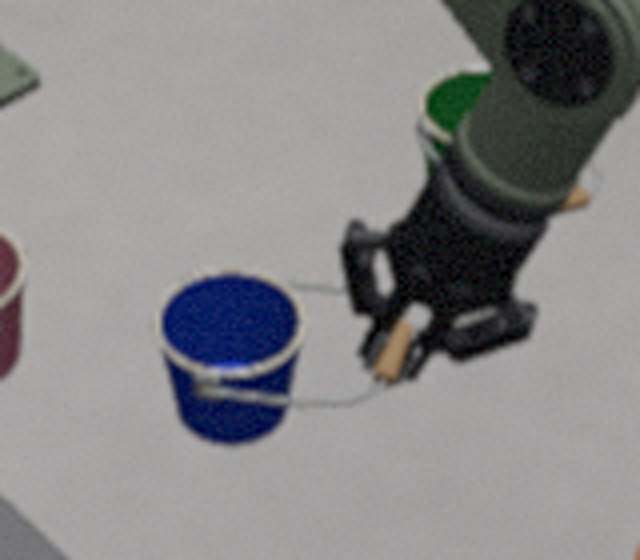

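View pics/wrist2.png

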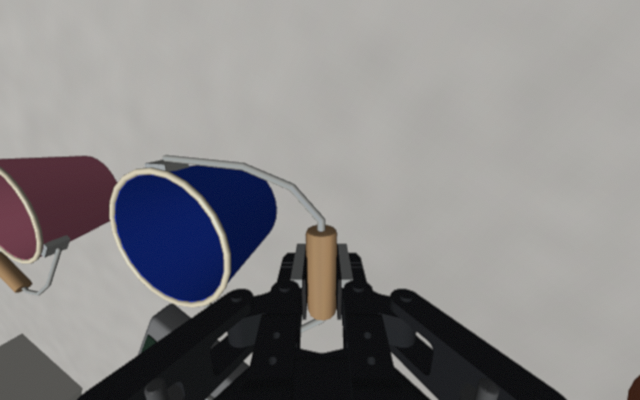

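Grip pinched: gap of about 15 mm matches the 16 mm cylinder, with the grip held at mid-length and the pail undisturbed. Now the arc.

```bash
python3 - <<'E'
from h import *
from plant import r
G=np.array([.5625,.0309,.082]); R,o=ori(20); z=R[:,2]; V=np.cross(Z,U)
d=G-H; v=d@V; a0=np.arctan2(d[2],d@U); r0=np.hypot(d[2],d@U)
for k,s in enumerate(np.linspace(0,1,10)[1:]):
    a=a0+(np.pi/2-a0)*s; rr=r0+.003*min(1,2*s)
    g=H+rr*(np.cos(a)*U+np.sin(a)*Z)+v*V
    st=r.move_linear(g-.054*z,None,v=.06,f_stop=15)
    print(k,round(np.degrees(a)),st,np.round(r.get_force(),1),round(r.get_clock(),1))
    if st: break
r.dwell(.4)
print(r.get_finger_gap())
for n in("scene","top"): cv2.imwrite(f"pics/{n}3.png",r.read_camera(n)["image"][:,:,::-1])
a=cv2.imread("pics/scene3.png")[100:260,240:420]; cv2.imwrite("pics/s3c.png",cv2.resize(a,None,fx=4,fy=3.7,interpolation=cv2.INTER_CUBIC))
E
```

```text
0 17 False [ 0.8 -0.3 -0.3] 5.4
1 26 False [ 0.4 -0.2 -0.2] 5.8
2 35 False [1.5 0.5 0.7] 6.3
3 44 False [ 1.  -0.1  0.5] 6.7
4 53 False [2.2 0.3 1.6] 7.1
5 62 False [ 0.3 -0.6  1. ] 7.6
6 72 False [-0.2 -1.1  1.9] 8.0
7 81 False [-0.  -2.   1.6] 8.5
8 90 False [ 1.1 -1.   0.9] 8.9
0.17058771515774923
```

View pics/s3c.png

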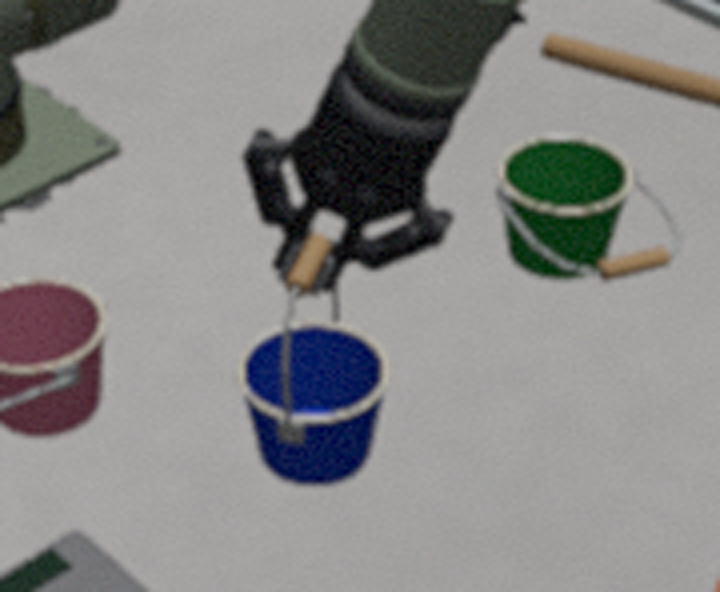

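View pics/top3.png

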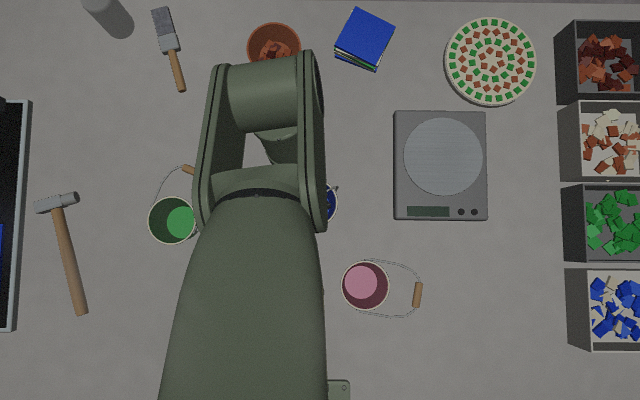

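The bail is upright with the pail standing on the bench (scene crop, ear at (290,430)). Lift and move over the pan.

```bash
python3 - <<'E'
from h import *
from plant import r
R,o=ori(20); z=R[:,2]; PAN=np.array([.576,-.2985,.045])
p=r.get_tcp_pos(); print(p+.054*z)
r.move_linear(p+[0,0,.1],None,v=.08); r.dwell(.4); print(r.get_force(),r.get_finger_gap())
r.move_linear(PAN+[0,0,.231]-.054*z,None,v=.08); r.dwell(1.0)
print(r.get_force(),r.get_clock(),r.get_tcp_pos()+.054*z)
for n in("scene","top","wrist"): cv2.imwrite(f"pics/{n}4.png",r.read_camera(n)["image"][:,:,::-1])
E
```

```text
[ 0.47003505 -0.02284366  0.1787746 ]
[-0.39247484  0.49520496 -3.50813475] 0.17364508385458696
[ 0.03267175  0.27379895 -3.17227899] 16.05 [ 0.57601306 -0.29849685  0.27599803]
```

View pics/scene4.png

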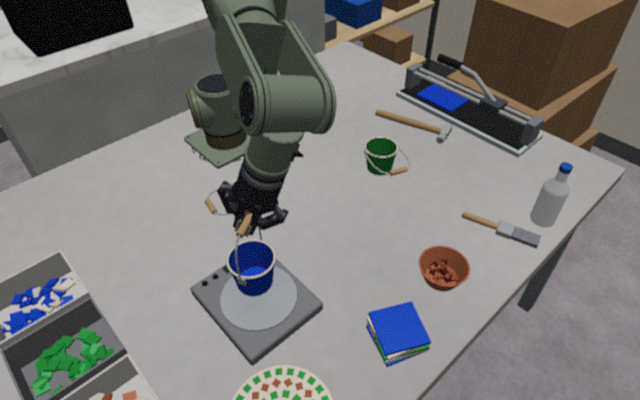

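View pics/wrist4.png

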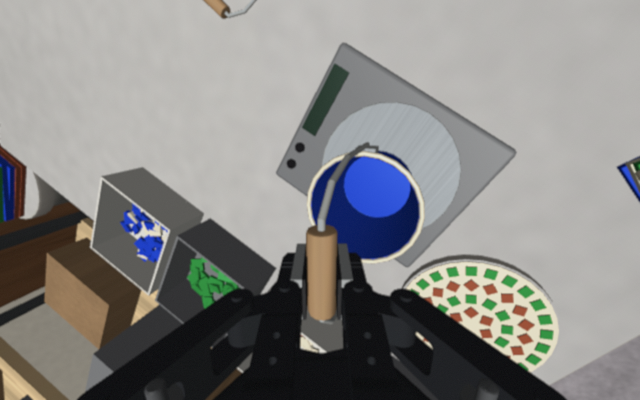

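The pail hangs level above the pan (scene rim about (250,258)). I check its horizontal position, then lower.

```bash
python3 - <<'E'
from h import *
from plant import r
print(atz("scene",(250.5,257.5),.18))
p=r.get_tcp_pos(); 
print(r.move_linear(p-[0,0,.045],None,v=.06)); r.dwell(.5); print(r.get_force())
q=r.get_tcp_pos(); st=r.move_linear(q-[0,0,.018],None,v=.01,f_stop=2.5)
r.dwell(.3); print(st,r.get_force(),p-r.get_tcp_pos(),r.get_clock())
for n in("scene","wrist"): cv2.imwrite(f"pics/{n}5.png",r.read_camera(n)["image"][:,:,::-1])
a=cv2.imread("pics/scene5.png")[180:370,170:340]; cv2.imwrite("pics/s5c.png",cv2.resize(a,None,fx=3,fy=3,interpolation=cv2.INTER_CUBIC))
E
```

```text
[ 0.57789485 -0.29802618  0.18      ]
False
[ 0.2592912  -0.628717   -3.64142702]
True [ 1.26995102 -0.08994327  6.55197709] [4.65469833e-05 2.46331188e-04 5.24660004e-02] 18.8167
```

View pics/s5c.png

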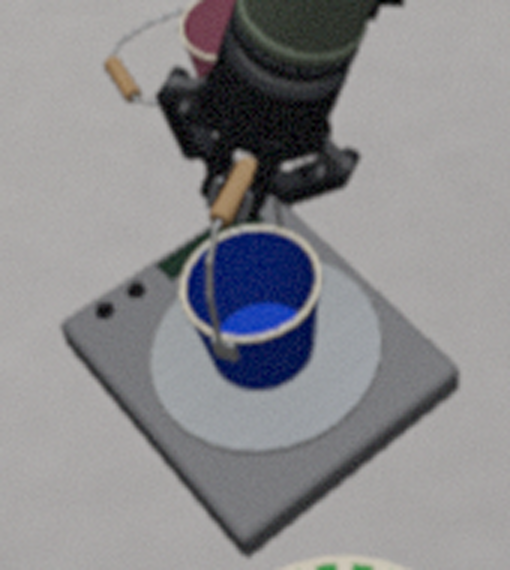

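It stands on the pan (lowered 52.5 mm, force reversed by 10 N). I ease off slightly, open and retreat along the tool axis.

```bash
python3 - <<'E'
from h import *
from plant import r
R,o=ori(20); z=R[:,2]
print(atz("scene",(255,274.3),.125))
r.move_linear(r.get_tcp_pos()+[0,0,.0006],None,v=.01); r.dwell(.2); print(r.get_force())
r.gripper_open(); r.dwell(.2); print(r.get_finger_gap(),r.get_force())
p=r.get_tcp_pos()
r.move_linear(p-.09*z,None,v=.06,); r.dwell(.5)
print(r.get_force(),r.get_clock())
for n in("scene","wrist","top"): cv2.imwrite(f"pics/{n}6.png",r.read_camera(n)["image"][:,:,::-1])
a=cv2.imread("pics/scene6.png")[170:370,170:430]; cv2.imwrite("pics/s6c.png",cv2.resize(a,None,fx=3,fy=3,interpolation=cv2.INTER_CUBIC))
E
```

```text
[ 0.5805108  -0.29641975  0.125     ]
[ 0.00253632  0.75946648 -0.79449969]
0.9989354938196974 [ 0.24820294  0.59944582 -0.44617447]
[-0.23986323 -0.38651977  1.27754721] 22.55
```

View pics/s6c.png

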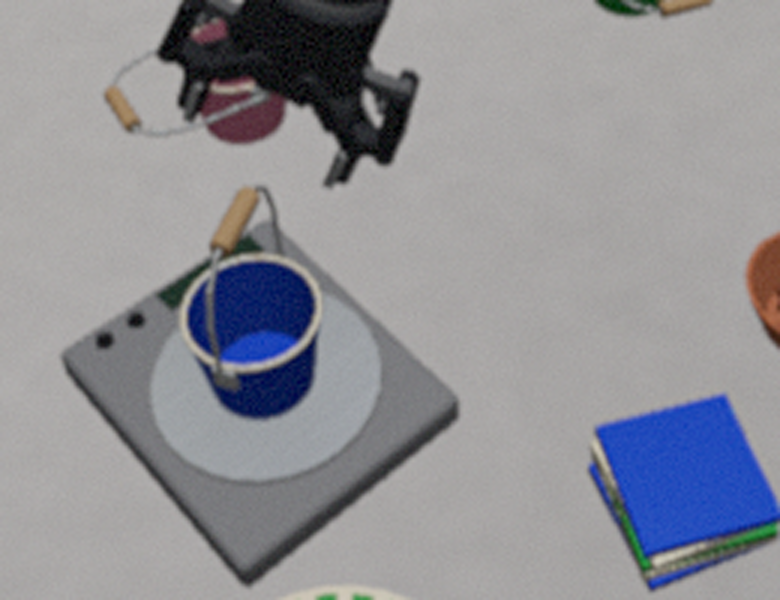

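View pics/top6.png

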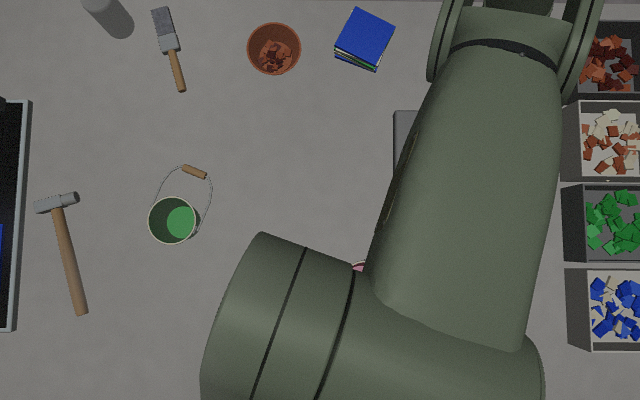

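View pics/wrist6.png

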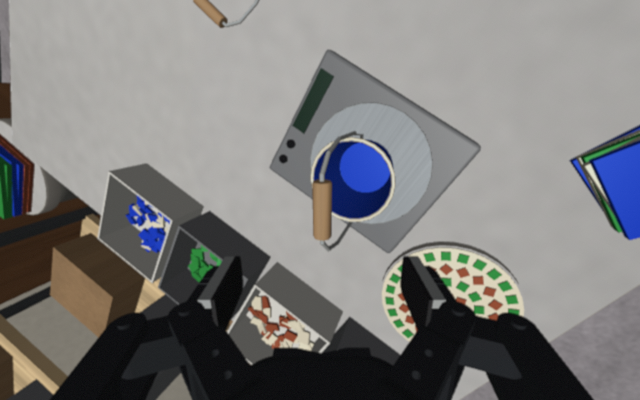

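The scene crop shows the blue pail upright on the pan (rim about crop (250,312)) with its bail standing free. The gripper is clear of it. The green pail is still at top (173,220).

```bash
python3 - <<'E'
from plant import r
r.job_done(); print(r.get_clock())
E
```

```text
the job is handed in; nothing more can be done
the job is handed in; nothing more can be done
```

The blue pail is standing upright on the scale's pan, released, and the job is handed in; no verdict was reported. I pinched the wooden grip, swung the bail upright with the pail still on the bench, and lifted the pail by the grip. I lowered it onto the pan until the force reversed, then eased off, opened the fingers and backed away 90 mm. The last clock reading before hand-in was 22.6 s of the 56 s allowed.

**Last checks:**
- **Position:** with the pail set down and still held, the scene camera put its rim centre about 5 mm from the pan centre; the limit is 35 mm. The pictures after release show it upright on the pan, with the bail still up.
- **Green pail:** at the same pixel, top view (173,220), as at the start.
- **Robot clear:** the last force reading was about 1 N, within the noise seen earlier.

**Disagreements:**
- The cameras differed by 2–4 mm on the grip and rim positions, close to the stated calibration.
- The set-down overshot the 2.5 N stop, pressing with about 6.5 N before I eased off. This is well under the limits.

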